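# Set and lock the bench air regulator

### The arm

A 6-joint arm with a two-finger parallel gripper is mounted at the origin on a cart in front of the work surface, level with it; the furniture and walls round the work are solid. World frame = base frame: x ahead of the robot, y to its left, z up, the work surface at z = 0. Lengths are in m, angles in rad, forces in N, time in s.
With the tool pointing down it reaches from about 0.275 to 0.775 m from the base axis. Payload 14.6 kg.
Tool frame: the origin (TCP) lies midway between the tips of the shut fingers; the grasp point (between the pads) lies 19 mm behind it; z points along the fingers, y is the line along which they close (so a half turn about z gives the same grasp; the last joint's range is limited). The gripper opens to 85 mm and grips with 20 to 120 N. Pads are 22 mm wide; open, the fingers measure 114 mm over their backs; the gripper's body (76 mm by 85 mm) begins 54 mm behind the grasp point. The pads swing forward as they close: fully open they stand 13 mm farther back than shut.
Start: joints at [-1.465, 0.263, -0.048, 1.259, 0, 1.415], TCP at [0.135, -0.507, 0.231] pointing down, gripper open.
Joint ranges: [-2.65, 2.65], [-0.89, 1.7], [-1.18, 1.37], [-2.13, 2.11], [-1.35, 1.29], [-3.14, 3.14]. Speed limits (rad/s): [1.89, 1.89, 2.57, 2.79, 3.14, 3.14].

### API

Orientations are given as a unit quaternion [w, x, y, z].
In Python, from station import bot gives the robot as it stands. The module is installed in compiled form; this text tells all that it offers.
- The arm moves only by the tool move_arm, never from a script. Its arguments are lists of equal length, an entry for each row: "rotation": the turn, a rotation vector about the world's x, y, z in degrees, a list of three; "translation": the shift along the world's x, y, z in m, a list of three; "claw": the closure, from -1 (fully open) to 1 (shut). In form: {"rotation": [[ax, ay, az], ...], "translation": [[x, y, z], ...], "claw": [claw, ...]}. A call has 1 to 20 rows; each row is the pose to reach, as a shift and turn from the pose commanded when the call began; what a row does not reach only later rows make up. A row lasts 1/8 s, in which the tool goes at most 62.5 mm and 10.7 degrees, less where a joint would pass 70% of its speed; a pose out of reach is approached as far as the arm can. A call with a gripper value outside its range is refused whole. The fingers move at their own pace and stop on an object; "squeeze" is the grip in N (left out, the last holds). Time passes only in rows, so rows that repeat a pose let the fingers close. It gives the time, the measured TCP pose, the force, the opening and the grip force at its end, in the units of the state.
- bot.sense(): the state, without advancing time (a new reading comes with each control period).
- bot.capture(name): name is "scene" or "top" or "wrist"; returns a dict with "color" (384x512x3 uint8, red, green, blue), "z_map" (384x512 float32, m along the optical axis (not along the pixel's ray), 0 where there is no reading), "K" (3x3 intrinsics, pixels), "R" (3x3) and "t" (3): a world point X has camera coordinates R X + t. Camera axes: x right, y down, z forward; pixel columns grow to the right and rows downward; lengths in m; the calibration is good to about 2 mm. A picture is of the moment at which its call begins.
- bot.finish_job(): hands the job in; it is judged then, once.
Trained networks look in a picture, given as the dict that the camera call returned (one of the last four; its "shot" number tells which), for a name from the list of things; names that differ only in an ending like _2 or _b are one class to them, and where a whole thing is asked for, a point or a joint stands for the part that bears it (a point fixed in the world has none). Each returns a list of dicts, best first, with "score" (0 to 1); they miss things now and then, are a little off and sometimes report something else, mostly with a low value. They report only what shows in the picture. A call takes as long as a camera call.
- bot.find_in(query, picture): "xy" ([column, row] in pixels, amid what is visible of it).
- bot.silhouettes(query, picture): "region" (384x512 bool, what is visible of it) and "xy" ([column, row] in pixels, amid what is visible of it).
- bot.pinpoint(query, picture): "xy" ([column, row] in pixels: a listed point, or the origin of a listed thing).
The state is a dict: "t": time; "qpos": joint angles; "qvel": joint speeds; "joint_torque": joint torques, N m; "ee_pos": TCP position; "orientation": TCP orientation; "ft_force": force on the tool from outside, world axes, zero at the start; "moment": the same for the moment, N m; "grip_width": opening from 0.0 (shut) to 1.0 (fully open); "finger_force": force on a finger pad.
Only numpy, scipy, OpenCV 4.12 (cv2) and the standard library are available. Lean on these libraries where they do the work, as an engineer would, in place of code of your own. Each camera call takes 0.05 s, during which the arm holds its last target. There are 200 camera calls.

### The job

Turn the round knob on top of the bench air regulator clockwise (seen from above) until its pointer stands over the raised mark on the collar, feel along the mark with a light upward pull for the spot where the knob comes free, pull it straight up to its stop so that it locks, and let go, leaving it up. Never force the knob while it is blocked, neither upward nor round, and leave the jar and the spool of solder where they stand.

Things in the scene. Friction and masses are not known exactly. Their poses are not given: they have to be found in the camera images.
- regulator: bench air regulator, fixed to the worktop: dark steel base plate 110 x 110 x 8 mm, grey cast body 60 x 60 mm, round gauge on the front, brass ports left and right; on top a flat round aluminium collar, above it a black round knob. Origin: centre of the underside, on the worktop and on the upright axis of knob and collar; the gauge faces its own -x.
- collar: flat round aluminium collar under the knob and concentric with it, 94 mm across, 14.5 mm high, top 80.5 mm over the worktop; fixed, turned differently each time. Fine ticks and one raised mark, which lies along its own -x. Origin: centre of its underside. The force on it, and on the locking plate inside it, must stay under 20 N.
- collar_top (a point): centre of the collar's top. Under it, out of sight, is the locking plate; the knob's lock pin lies 1 mm below the plate and can rise only through its one notch, up to 0.22 rad either side of the middle of the mark, other each time, shown by no reading; it admits the pin over some 0.06 to 0.1 rad of turning. Pulled up elsewhere, the pin bears on the plate and slides along under it.
- mark (a point): middle of the raised mark on the collar: a dark steel arc 7 mm wide, about 0.23 rad long to either side of its middle, standing 2.5 mm over the collar; the point is on its top, 42.5 mm from the knob's axis.
- knob_grip (a point): point on the axis of the knob's barrel at the height to grip it, 110 mm over the worktop when down. Barrel: ribbed black upright cylinder 38 to 40 mm across, from 87 to 128 mm over the worktop, above a skirt 50 mm across (83 to 87 mm). Can be gripped from above at any yaw. A spring of 2000 N/m ties it to its spindle: held back, it can still be drawn up 6 mm (12 N), then it is solid.
- pointer (a point): tip of the knob's pointer, a flat grey tab 6 mm wide low on the knob, over the collar; the point is 42.5 mm from the axis, 85.5 mm over the worktop when the knob is down. It turns and rises with the knob.
- setting (a joint): turn of the knob, rad; 0 when the pointer lies along the regulator's own -x; grows counter-clockwise seen from above, so clockwise lowers it. Runs from -2.2 to 0.6 with 0.12 N m of friction and stays where left. At the start the middle of the mark lies 0.55 to 1.35 rad clockwise of the pointer.
- lock (a joint): rise of the spindle with the lock pin, m: 0 down, 0.001 while blocked by the plate, 0.010 at the upper stop (locked: pin in the notch, knob cannot turn). Raising it takes 4 N; it stays where left. Pulled 4 to 5.5 mm up while blocked, the knob bears on the plate with 2 to 5 N; at the notch it jumps up 2 to 3 mm and the pull drops; if it then binds, turn a hair further.
- pin_jar: bystander: upright jar with a dark lid, 44 mm across, 105 mm high; origin in the centre of its underside.
- solder_spool_3: bystander: grey spool of solder, 51 x 61 x 38 mm; origin at its underside.

How it is judged:
On the way, in this order (a step that is already met when the one before it is completed fails the run):
1. the pointer stands over the raised mark with the knob still down (horizontal distance between pointer and mark below 0.013 m and value of joint lock below 0.002 m), for 0.05 s.
2. the knob is pulled up to its stop there (horizontal distance between pointer and mark below 0.014 m and value of joint lock above 0.0085 m), for 0.2 s.
At the end, for the whole second after the job is handed in: The knob stands locked: its spindle at least 8.5 mm up (of 10 mm), the pointer over the raised mark (within 14 mm of its middle), the knob let go (all of step 2); the robot touches nothing.
It fails at once if the knob was forced while blocked: more than 20 N on the collar and its locking plate (contact force between collar and anything else above 20 N).
It fails at once if the jar or the spool was moved by more than 20 mm (distance of any of pin_jar, solder_spool_3 from where it was at the start of the episode above 0.02 m).
It also fails if it takes over 67 s, if anything falls off the work surface, if the arm or the gripper's body presses on something with over 40 N, if the wrist force passes 120 N, or if a joint passes its speed limit or range.

## Working session

There is one attempt and no reset: what is moved stays moved. The work goes in short steps, Python scripts to look and compute and a tool call to move; the robot and the scene stay as the last step left them, time stands still between calls to the robot, and variables do not carry over. Pictures are saved under pics/ and viewed, at most 10 in all, crops included, and the job is handed in when it is done.

Besides the shell and the picture viewer there is one more tool, called as name(argument=value, ...) on one line, values as JSON. move_arm: Moves the arm, as the interface text tells. Its arguments: {"type":"object","properties":{"rotation":{"type":"array","items":{"type":"array","items":{"type":"number"}}},"translation":{"type":"array","items":{"type":"array","items":{"type":"number"}}},"claw":{"type":"array","items":{"type":"number"}},"squeeze":{"type":"number"}},"required":["rotation","translation","claw"]}

```bash
mkdir -p pics; cat > h.py <<'E'
import numpy as np, cv2
from station import bot
def at_z(c,xy,z):
    K,R,t=map(np.array,(c["K"],c["R"],c["t"])); o=-R.T@t
    d=R.T@np.linalg.solve(K,np.array([xy[0],xy[1],1.0])); return o+d*(z-o[2])/d[2]
def save(c,n): cv2.imwrite("pics/"+n,c["color"][:,:,::-1])
E
python3 - <<'E'
from h import *
s=bot.sense(); print(s["t"],s["ee_pos"],s["orientation"],s["ft_force"])
ims=[]
for n in ("top","scene"):
    c=bot.capture(n); ims.append(c["color"])
    for q,z in (("knob_grip",.110),("pointer",.0855),("mark",.083),("collar_top",.0805),("regulator",0),("pin_jar",0),("solder_spool_3",0)):
        print(n,q,[(np.round(p["xy"],1),round(p["score"],2),at_z(c,p["xy"],z).round(4)) for p in bot.pinpoint(q,c)[:2]])
im=np.hstack(ims)[:,:,::-1]; cv2.imwrite("pics/a.png",cv2.resize(im,(800,300)))
E
```

```text
0.0 [ 0.13532955 -0.50695209  0.2308221 ] [-5.45494724e-04  9.91506638e-01  1.30054949e-01  4.71674494e-06] [0.29558971 0.38255474 0.06947203]
top knob_grip [(array([211.9, 179.7]), 0.59, array([ 0.5811, -0.02  ,  0.11  ]))]
top pointer [(array([204.7, 196.8]), 0.56, array([ 0.5462, -0.0031,  0.0855]))]
top mark [(array([196.4, 166.3]), 0.95, array([0.6166, 0.0195, 0.083 ]))]
top collar_top [(array([213.1, 177.8]), 0.73, array([ 0.5914, -0.0196,  0.0805]))]
top regulator [(array([212.7, 188. ]), 0.67, array([ 0.5819, -0.012 ,  0.    ]))]
top pin_jar [(array([291.2, 198.1]), 0.75, array([ 0.5623, -0.2064,  0.    ]))]
top solder_spool_3 [(array([336.1, 216.5]), 0.93, array([ 0.5199, -0.3173,  0.    ]))]
scene knob_grip [(array([251.6, 166.9]), 0.94, array([ 0.5852, -0.0096,  0.11  ]))]
scene pointer [(array([233.6, 176.4]), 0.85, array([0.548 , 0.0124, 0.0855]))]
scene mark [(array([256.4, 170.3]), 0.93, array([0.615 , 0.0266, 0.083 ]))]
scene collar_top [(array([254. , 181.2]), 0.64, array([ 0.5827, -0.0259,  0.0805]))]
scene regulator [(array([252.7, 210.2]), 0.86, array([ 0.5825, -0.0155,  0.    ]))]
scene pin_jar [(array([281.8, 251.5]), 0.68, array([ 0.5557, -0.2052, -0.    ]))]
scene solder_spool_3 [(array([292.3, 286.1]), 0.9, array([ 0.5177, -0.3095,  0.    ]))]
```

View pics/a.png

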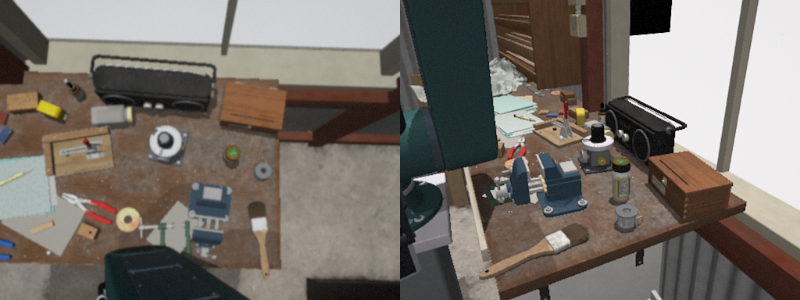

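move_arm(rotation=[[0,0,5],[0,0,15],[0,0,25],[0,0,35],[0,0,45],[0,0,55],[0,0,65],[0,0,75],[0,0,85],[0,0,95],[0,0,105],[0,0,115],[0,0,115],[0,0,115]], translation=[[0,0,0.05],[0.03,0.03,0.1],[0.07,0.07,0.1],[0.11,0.12,0.1],[0.15,0.16,0.1],[0.19,0.21,0.1],[0.23,0.25,0.1],[0.27,0.3,0.1],[0.31,0.34,0.1],[0.35,0.39,0.1],[0.4,0.44,0.1],[0.44,0.485,0.1],[0.445,0.49,0.1],[0.445,0.49,0.1]], claw=[-1,-1,-1,-1,-1,-1,-1,-1,-1,-1,-1,-1,-1,-1])

```text
t: 2.55
ee_pos: [0.5805, -0.0169, 0.3309]
orientation: [-0.0, 0.423, 0.906, -0.0]
ft_force: [0.1, -0.5, 0.7]
grip_width: 0.999
finger_force: 0.0
```

```bash
python3 - <<'E'
from h import *
s=bot.sense(); print(s["t"],s["ee_pos"],s["orientation"],s["qpos"],s["ft_force"])
c=bot.capture("wrist"); save(c,"b.png")
R=np.array(c["R"]);print("cam",-R.T@np.array(c["t"]))
for q,z in (("knob_grip",.110),("pointer",.0855),("mark",.083),("collar_top",.0805)):
    print(q,[(np.round(p["xy"],1),round(p["score"],2),at_z(c,p["xy"],z).round(4)) for p in bot.pinpoint(q,c)[:2]])
E
```

```text
2.55 [ 0.58054679 -0.01691458  0.33087232] [-2.97329228e-04  4.23063700e-01  9.06099875e-01 -1.84559040e-04] [-1.69297006e-01  3.61928948e-01  3.66107511e-01  1.57564597e+00
 -1.98791416e-04  7.04350831e-01] [ 0.06705299 -0.54954269  0.6638246 ]
cam [0.53001825 0.04256652 0.47380147]
knob_grip [(array([262.1, 163.2]), 0.78, array([ 0.5874, -0.0152,  0.11  ])), (array([177.7, 219.3]), 0.62, array([ 0.5479, -0.1543,  0.11  ]))]
pointer [(array([243.8, 132.8]), 0.65, array([ 0.5444, -0.0027,  0.0855]))]
mark [(array([291.8, 155. ]), 0.64, array([0.6163, 0.0165, 0.083 ]))]
collar_top [(array([258.5, 157.8]), 0.95, array([ 0.583 , -0.0172,  0.0805]))]
```

View pics/b.png

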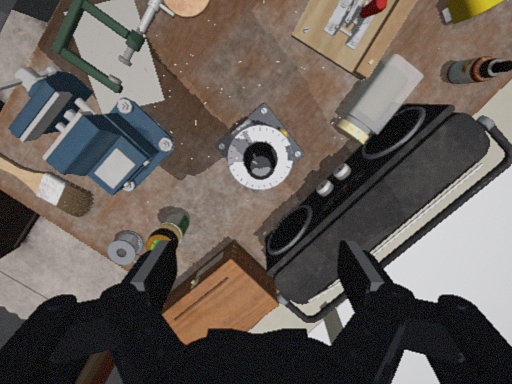

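move_arm(rotation=[[0,0,0],[0,0,0],[0,0,0],[0,0,0]], translation=[[0.015,-0.01,-0.05],[0.03,-0.02,-0.1],[0.03,-0.02,-0.11],[0.03,-0.02,-0.11]], claw=[-1,-1,-1,-1])

```text
t: 3.3
ee_pos: [0.6099, -0.0375, 0.2223]
orientation: [0.0, 0.423, 0.906, 0.0]
ft_force: [0.4, -0.2, 0.3]
grip_width: 1.002
finger_force: 0.0
```

```bash
python3 - <<'E'
from h import *
s=bot.sense(); print(s["t"],s["ee_pos"])
c=bot.capture("wrist"); np.savez("w.npz",**{k:c[k] for k in("color","K","R","t","z_map")})
r=bot.silhouettes("collar",c)[0]; x,y,w,h=cv2.boundingRect(r["region"].astype(np.uint8)); print(r["score"],x,y,w,h)
ct=max(cv2.findContours(r["region"].astype(np.uint8),0,1)[0],key=cv2.contourArea)
P=np.array([at_z(c,p[0],.0805)[:2] for p in cv2.convexHull(ct)],np.float32); print("collar circle",cv2.minEnclosingCircle(P))
for q,z in (("knob_grip",.110),("pointer",.0855),("mark",.083),("collar_top",.0805)):
    print(q,[(np.round(p["xy"],1),round(p["score"],2),at_z(c,p["xy"],z).round(4)) for p in bot.pinpoint(q,c)[:2]])
cv2.imwrite("pics/c.png",cv2.resize(c["color"][max(y-15,0):y+h+15,x-15:x+w+15,::-1],None,fx=4,fy=4,interpolation=cv2.INTER_CUBIC)[:600,:800])
E
```

```text
3.3 [ 0.60986612 -0.03748848  0.22229562]
0.76 206 98 92 92
collar circle ((0.5841929912567139, -0.016694536432623863), 0.0478157177567482)
knob_grip [(array([252.9, 152.3]), 0.56, array([ 0.5865, -0.0161,  0.11  ]))]
pointer [(array([227.4, 107.9]), 0.73, array([ 0.5428, -0.0023,  0.0855]))]
mark [(array([296.6, 141.4]), 0.71, array([0.6162, 0.0166, 0.083 ]))]
collar_top []
```

View pics/c.png

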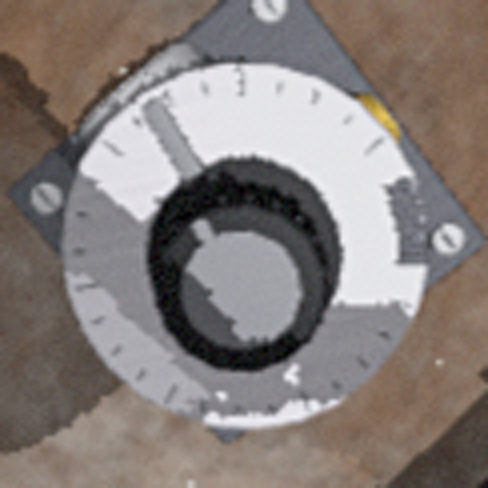

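```bash
python3 - <<'E'
import numpy as np, cv2
c=np.load("w.npz"); K,R,t=c["K"],c["R"],c["t"]; print("det",np.linalg.det(R)); cx,cy=.5845,-.0165
v,u=np.mgrid[0:384,0:512]; z=c["z_map"]
P=(np.linalg.solve(K,np.stack([u*z,v*z,z]).reshape(3,-1)).T-t)@R
d=P[:,:2]-[cx,cy]; r=np.hypot(*d.T); a=np.degrees(np.arctan2(d[:,1],d[:,0]))%360; col=c["color"].reshape(-1,3).mean(1)
for k in range(0,360,10):
    m=(z.ravel()>0)&(abs(r-.0425)<.0025)&(a>=k)&(a<k+10)
    print(k,m.sum(),"h",(np.percentile(P[m,2],[10,50,90])*1e3).round(1) if m.any() else 0,"grey",np.percentile(col[m],[10,50,90]).round() if m.any() else 0)
E
```

```text
det 1.0000000000000013
0 38 h [ 80.2  80.9 151.4] grey [ 84. 138. 142.]
10 892 h [295.5 303.1 309.5] grey [14. 24. 44.]
20 45 h [ 79.7  80.8 302.2] grey [ 20. 224. 232.]
30 34 h [80.  81.  83.3] grey [113. 229. 232.]
40 38 h [82.5 83.2 84. ] grey [102. 113. 124.]
50 37 h [82.8 83.4 84.2] grey [112. 117. 123.]
60 42 h [80.4 82.3 84.1] grey [112. 148. 234.]
70 38 h [80.  80.9 82. ] grey [196. 229. 232.]
80 37 h [79.9 80.7 81.4] grey [221. 230. 232.]
90 41 h [80.1 81.1 81.5] grey [219. 229. 232.]
100 40 h [80.1 80.7 81.8] grey [190. 229. 231.]
110 42 h [79.9 80.9 82.1] grey [212. 229. 232.]
120 38 h [80.  80.8 81.6] grey [215. 229. 231.]
130 43 h [79.9 80.7 81.7] grey [193. 229. 230.]
140 41 h [79.9 80.9 81.6] grey [200. 227. 230.]
150 42 h [80.  80.7 86.9] grey [159. 208. 230.]
160 36 h [80.3 81.6 87.3] grey [148. 191. 228.]
170 41 h [80.  80.7 81.5] grey [219. 225. 229.]
180 38 h [80.3 80.9 82. ] grey [200. 224. 227.]
190 37 h [79.6 80.7 81.9] grey [132. 140. 227.]
200 37 h [80.  80.7 81.5] grey [121. 135. 139.]
210 37 h [79.8 80.7 81.4] grey [121. 135. 139.]
220 35 h [79.9 81.2 81.7] grey [134. 140. 178.]
230 34 h [80.1 80.8 81.7] grey [142. 175. 178.]
240 608 h [246.4 283.8 292.8] grey [14. 24. 80.]
250 408 h [240.  270.2 303. ] grey [10. 22. 34.]
260 77 h [ 80.2 302.7 303.9] grey [ 21.  33. 175.]
270 33 h [79.8 80.8 81.3] grey [167. 175. 176.]
280 30 h [80.2 80.9 81.7] grey [142. 169. 175.]
290 32 h [79.6 80.5 81.2] grey [116. 139. 166.]
300 28 h [79.8 80.6 81.4] grey [120. 136. 222.]
310 31 h [79.4 80.4 81.6] grey [130. 142. 227.]
320 30 h [79.6 80.6 81.2] grey [134. 204. 231.]
330 31 h [80.1 80.8 81.8] grey [121. 139. 223.]
340 29 h [79.9 80.6 81.4] grey [121. 137. 141.]
350 34 h [79.7 80.7 81.4] grey [121. 138. 142.]
```

```bash
cat > ang.py <<'E'
import numpy as np
def angs(c,cx=.5845,cy=-.0165,dz=0):
    K,R,t=[np.array(c[k]) for k in "KRt"]
    v,u=np.mgrid[0:384,0:512]; z=c["z_map"]
    P=(np.linalg.solve(K,np.stack([u*z,v*z,z]).reshape(3,-1)).T-t)@R
    d=P[:,:2]-[cx,cy]; r=np.hypot(*d.T); a=np.degrees(np.arctan2(d[:,1],d[:,0]))%360; g=c["color"].reshape(-1,3).mean(1)
    h=P[:,2]
    m=(abs(r-.0425)<.003)&(h>.0815)&(h<.085)&(g<150)&(a>20)&(a<85)
    p=(r>.03)&(r<.044)&(h>.0848+dz)&(h<.092+dz)
    print("mark",m.sum(),np.percentile(a[m],[2,50,98]).round(1),"ptr",p.sum(),np.percentile(a[p],[5,50,95]).round(1) if p.any() else 0)
    k=(h>.1265+dz)&(h<.131+dz)&(r<.03); print("knob top ctr",(P[k,:2].min(0)+P[k,:2].max(0))/2,np.ptp(P[k,:2],axis=0),np.median(h[k]))
E
python3 -c "
from ang import *
angs(np.load('w.npz'))"
```

```text
mark 125 [37.8 51.2 64.5] ptr 95 [156.3 160.8 164.9]
knob top ctr [ 0.58446491 -0.01636036] [0.03733087 0.03699417] 0.12824572348312055
```

move_arm(rotation=[[0,0,10],[0,0,20],[0,0,30],[0,0,30],[0,0,30],[0,0,30],[0,0,30],[0,0,30],[0,0,30],[0,0,30],[0,0,30],[0,0,30],[0,0,30],[0,0,30]], translation=[[-0.015,0.01,0],[-0.0254,0.021,-0.01],[-0.0254,0.021,-0.05],[-0.0254,0.021,-0.09],[-0.0254,0.021,-0.115],[-0.0254,0.021,-0.131],[-0.0254,0.021,-0.131],[-0.0254,0.021,-0.131],[-0.0254,0.021,-0.131],[-0.0254,0.021,-0.131],[-0.0254,0.021,-0.131],[-0.0254,0.021,-0.131],[-0.0254,0.021,-0.131],[-0.0254,0.021,-0.131]], claw=[-1,-1,-1,-1,-1,-1,-1,1,1,1,1,1,1,1], squeeze=50)

```text
t: 5.35
ee_pos: [0.5852, -0.0162, 0.0904]
orientation: [0.0, 0.174, 0.985, 0.0]
ft_force: [1.4, 2.3, 2.3]
grip_width: 0.432
finger_force: 50.0
```

```bash
python3 - <<'E'
from h import *
s=bot.sense(); print(s["t"],s["ee_pos"],s["qpos"],s["ft_force"],s["moment"],s["grip_width"],s["finger_force"])
E
```

```text
5.35 [ 0.58518875 -0.01623422  0.09038519] [-1.66954840e-01  4.39929099e-01 -1.71012403e-01  9.59394515e-01
  1.34344265e-04  1.83073518e-01] [1.39761674 2.25754541 2.32821366] [ 0.24951069 -0.47686201  0.05785507] 0.43234910505908714 50.010656118392944
```

move_arm(rotation=[[0,0,-8],[0,0,-17],[0,0,-26],[0,0,-35],[0,0,-44],[0,0,-53],[0,0,-62],[0,0,-71],[0,0,-80],[0,0,-88],[0,0,-94],[0,0,-96],[0,0,-96],[0,0,-96]], translation=[[0,0,0],[0,0,0],[0,0,0],[0,0,0],[0,0,0],[0,0,0],[0,0,0],[0,0,0],[0,0,0],[0,0,0],[0,0,0],[0,0,0],[0,0,0],[0,0,0]], claw=[1,1,1,1,1,1,1,1,1,1,1,1,1,1])

```text
t: 7.1
ee_pos: [0.5848, -0.0163, 0.0902]
orientation: [-0.0, 0.848, 0.53, -0.0]
ft_force: [0.5, 1.9, 2.6]
grip_width: 0.426
finger_force: 50.1
```

```bash
python3 - <<'E'
from h import *
from ang import angs
s=bot.sense(); print(s["t"],s["ee_pos"],s["qpos"],s["ft_force"],s["moment"],s["grip_width"],s["finger_force"])
for n in("wrist","top"):
    c=bot.capture(n); angs(c)
    for q,z in (("pointer",.0855),("mark",.083)):
        print(n,q,[(np.round(p["xy"],1),round(p["score"],2),at_z(c,p["xy"],z).round(4)) for p in bot.pinpoint(q,c)[:2]])
    if n=="wrist": save(c,"d.png")
E
```

```text
7.1 [ 0.58484458 -0.01627561  0.09021618] [-1.67049940e-01  4.40016318e-01 -1.71369262e-01  9.59681509e-01
 -1.59294689e-05  1.85725288e+00] [0.47817646 1.93159563 2.58152275] [ 0.27760942  0.04667814 -0.14792985] 0.4263790579724584 50.12978911399841
mark 355 [37.6 50.1 64.8] ptr 244 [60.7 64.6 68.6]
knob top ctr [ 0.58707857 -0.01505236] [0.05219153 0.04129512] 0.12747479292122738
wrist pointer [(array([257.9, 167.1]), 0.69, array([0.6042, 0.0218, 0.0855]))]
wrist mark [(array([277.4, 168.9]), 0.58, array([0.6132, 0.0156, 0.083 ]))]Traceback (most recent call last):
  File "<stdin>", line 5, in <module>
  File "ang.py", line 10, in angs
    print("mark",m.sum(),np.percentile(a[m],[2,50,98]).round(1),"ptr",p.sum(),np.percentile(a[p],[5,50,95]).round(1) if p.any() else 0)
                         ~~~~~~~~~~~~~^^^^^^^^^^^^^^^^
    return _quantile_unchecked(
        a, q, axis, out, overwrite_input, method, keepdims, weights)
    return _ureduce(a,
                    func=_quantile_ureduce_func,
    ...<5 lines>...
                    overwrite_input=overwrite_input,
                    method=method)
    r = func(a, **kwargs)
    result = _quantile(arr,
                       quantiles=q,
    ...<2 lines>...
                       out=out,
                       weights=wgt)
    slices_having_nans = np.isnan(arr[-1, ...])
                                  ~~~^^^^^^^^^
IndexError: index -1 is out of bounds for axis 0 with size 0
```

View pics/d.png

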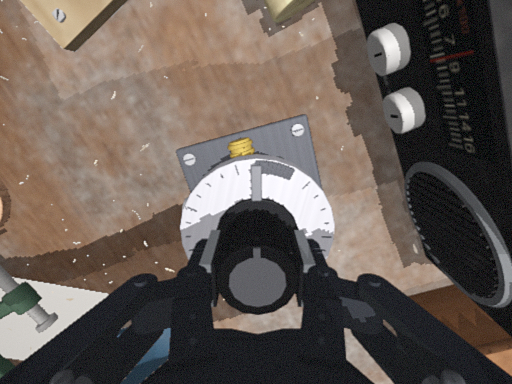

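move_arm(rotation=[[0,0,0],[0,0,0],[0,0,0],[0,0,0]], translation=[[0,0,0.002],[0,0,0.004],[0,0,0.005],[0,0,0.005]], claw=[1,1,1,1])

```text
t: 7.8
ee_pos: [0.5848, -0.0162, 0.0951]
orientation: [-0.0, 0.848, 0.53, -0.0]
ft_force: [1.5, 0.9, -5.3]
grip_width: 0.437
finger_force: 50.5
```

move_arm(rotation=[[0,0,-1],[0,0,-2],[0,0,-2.5]], translation=[[0,0,0],[0,0,0],[0,0,0]], claw=[1,1,1])

```text
t: 8.18
ee_pos: [0.5848, -0.0162, 0.0952]
orientation: [-0.0, 0.86, 0.511, -0.0]
ft_force: [-0.5, 0.6, -5.7]
grip_width: 0.43
finger_force: 50.5
```

move_arm(rotation=[[0,0,-1],[0,0,-2],[0,0,-2]], translation=[[0,0,0],[0,0,0],[0,0,0]], claw=[1,1,1])

```text
t: 8.55
ee_pos: [0.5848, -0.0162, 0.0952]
orientation: [-0.0, 0.869, 0.496, -0.0]
ft_force: [-0.0, 1.8, -6.3]
grip_width: 0.434
finger_force: 50.5
```

Still blocked; sweep on.

move_arm(rotation=[[0,0,-1],[0,0,-2],[0,0,-2]], translation=[[0,0,0],[0,0,0],[0,0,0]], claw=[1,1,1])

```text
t: 8.93
ee_pos: [0.5849, -0.0162, 0.0953]
orientation: [-0.0, 0.877, 0.48, -0.0]
ft_force: [-0.5, 1.4, -6.4]
grip_width: 0.436
finger_force: 50.5
```

move_arm(rotation=[[0,0,-1],[0,0,-2],[0,0,-2]], translation=[[0,0,0],[0,0,0],[0,0,0]], claw=[1,1,1])

```text
t: 9.3
ee_pos: [0.5849, -0.0162, 0.0953]
orientation: [-0.0, 0.885, 0.465, -0.0]
ft_force: [-0.5, 1.6, -5.7]
grip_width: 0.429
finger_force: 50.6
```

move_arm(rotation=[[0,0,-1],[0,0,-2],[0,0,-2]], translation=[[0,0,0],[0,0,0],[0,0,0]], claw=[1,1,1])

```text
t: 9.68
ee_pos: [0.5849, -0.0162, 0.0953]
orientation: [-0.0, 0.893, 0.449, -0.0]
ft_force: [-2.1, 1.8, -5.1]
grip_width: 0.432
finger_force: 50.6
```

```bash
python3 - <<'E'
from h import *
s=bot.sense(); print(s["t"],s["ee_pos"],s["ft_force"],s["moment"])
E
```

```text
9.675 [ 0.58494229 -0.01623781  0.09527144] [-2.10706261  1.83802857 -5.06320774] [ 0.5242448   0.3979898  -0.03549547]
```

move_arm(rotation=[[0,0,-1],[0,0,-2],[0,0,-2]], translation=[[0,0,0],[0,0,0],[0,0,0]], claw=[1,1,1])

```text
t: 10.05
ee_pos: [0.5849, -0.0162, 0.0953]
orientation: [-0.0, 0.901, 0.434, 0.0]
ft_force: [-1.4, 2.0, -4.3]
grip_width: 0.434
finger_force: 50.6
```

```bash
python3 - <<'E'
from h import *
s=bot.sense(); print(s["t"],s["ee_pos"],s["ft_force"],s["moment"])
E
```

```text
10.05 [ 0.58493708 -0.01624538  0.09530166] [-1.44641166  1.9840034  -4.3118335 ] [ 0.56216889  0.47577568 -0.05409438]
```

move_arm(rotation=[[0,0,0],[0,0,-1],[0,0,-2],[0,0,-2]], translation=[[0,0,0.0005],[0,0,0.0005],[0,0,0.0005],[0,0,0.0005]], claw=[1,1,1,1], squeeze=80)

```text
t: 10.55
ee_pos: [0.585, -0.0162, 0.0958]
orientation: [-0.0, 0.908, 0.418, -0.0]
ft_force: [-2.6, 2.6, -4.1]
grip_width: 0.428
finger_force: 80.4
```

move_arm(rotation=[[0,0,-1],[0,0,-2],[0,0,-2]], translation=[[0,0,0],[0,0,0],[0,0,0]], claw=[1,1,1])

```text
t: 10.92
ee_pos: [0.5849, -0.0162, 0.0958]
orientation: [-0.0, 0.916, 0.402, -0.0]
ft_force: [-2.3, 3.5, -3.9]
grip_width: 0.425
finger_force: 80.5
```

```bash
python3 - <<'E'
from h import *
from ang import angs
c=bot.capture("wrist"); angs(c,dz=.003)
s=bot.sense(); print(s["t"],s["ee_pos"],s["ft_force"],s["moment"]); save(c,"e.png")
K,R,t=[np.array(c[k]) for k in "KRt"]; v,u=np.mgrid[0:384,0:512]; z=c["z_map"]
P=(np.linalg.solve(K,np.stack([u*z,v*z,z]).reshape(3,-1)).T-t)@R
d=P[:,:2]-[.5845,-.0164]; r=np.hypot(*d.T);a=np.degrees(np.arctan2(d[:,1],d[:,0]))
m=(r<.012)&(P[:,2]<.15); print("top h",np.median(P[m,2]))
m=(r>.036)&(r<.041)&(a>25)&(a<75)
for k in range(26,76,3):
    n=m&(a>=k)&(a<k+3); print(k,n.sum(),np.median(P[n,2]).round(4))
E
```

```text
mark 307 [37.3 53.4 64.4] ptr 273 [44.1 48.3 52.4]
knob top ctr [ 0.58643681 -0.01535685] [0.04821944 0.04741386] 0.13253292941005038
10.975 [ 0.58493804 -0.01624001  0.09578445] [-2.5696812   3.60069253 -4.6108918 ] [ 0.65264894  0.60192216 -0.10767456]
top h 0.13297412443570905
26 36 0.0808
29 40 0.0803
32 41 0.0808
35 36 0.0806
38 43 0.0803
41 36 0.0805
44 45 0.0908
47 49 0.0909
50 43 0.0906
53 39 0.0806
56 38 0.0808
59 39 0.0806
62 37 0.0806
65 39 0.0806
68 39 0.0805
71 28 0.0807
74 9 0.0808
```

View pics/e.png

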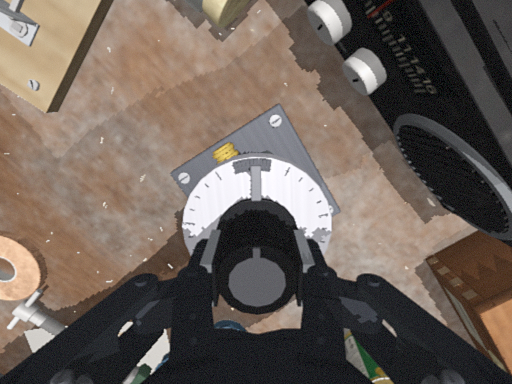

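move_arm(rotation=[[0,0,0],[0,0,0]], translation=[[0,0,0.0007],[0,0,0.0007]], claw=[1,1])

```text
t: 11.22
ee_pos: [0.585, -0.0162, 0.0965]
orientation: [-0.0, 0.916, 0.402, 0.0]
ft_force: [-1.8, 2.7, -4.2]
grip_width: 0.429
finger_force: 80.5
```

move_arm(rotation=[[0,0,0],[0,0,0]], translation=[[0,0,0.001],[0,0,0.001]], claw=[1,1])

```text
t: 11.48
ee_pos: [0.585, -0.0162, 0.0976]
orientation: [0.0, 0.916, 0.402, 0.0]
ft_force: [-0.7, 2.6, -3.9]
grip_width: 0.428
finger_force: 80.5
```

```bash
cat > ht.py <<'E'
from h import *
c=bot.capture("wrist")
K,R,t=[np.array(c[k]) for k in "KRt"]; v,u=np.mgrid[0:384,0:512]; z=c["z_map"]
P=(np.linalg.solve(K,np.stack([u*z,v*z,z]).reshape(3,-1)).T-t)@R
d=P[:,:2]-[.5845,-.0164]; r=np.hypot(*d.T);a=np.degrees(np.arctan2(d[:,1],d[:,0]))
m=(r<.012)&(P[:,2]<.15); print("top h",np.median(P[m,2]))
m=(r>.032)&(r<.041)&(a>25)&(a<75)&(P[:,2]>.086)&(P[:,2]<.102); print("ptr",np.median(P[m,2]),np.median(a[m]))
s=bot.sense(); print(s["t"],s["ee_pos"],s["ft_force"],s["moment"])
E
python3 ht.py
```

```text
top h 0.13475604840043925
ptr 0.09304376120189466 48.20153327088246
11.525 [ 0.58493697 -0.01622489  0.09748824] [-1.57531561  2.68003459 -3.59925056] [ 0.70932419  0.73216943 -0.03848659]
```

move_arm(rotation=[[0,0,0],[0,0,0],[0,0,0]], translation=[[0,0,0.001],[0,0,0.002],[0,0,0.002]], claw=[1,1,1])

```text
t: 11.9
ee_pos: [0.585, -0.0162, 0.0996]
orientation: [-0.0, 0.916, 0.402, 0.0]
ft_force: [-1.9, 2.6, -3.2]
grip_width: 0.427
finger_force: 80.5
```

move_arm(rotation=[[0,0,0],[0,0,0],[0,0,0]], translation=[[0,0,0.001],[0,0,0.002],[0,0,0.002]], claw=[1,1,1])

```text
t: 12.28
ee_pos: [0.585, -0.0162, 0.1016]
orientation: [-0.0, 0.916, 0.402, 0.0]
ft_force: [-2.7, 2.5, -3.8]
grip_width: 0.424
finger_force: 80.5
```

move_arm(rotation=[[0,0,0],[0,0,0],[0,0,0]], translation=[[0,0,0.001],[0,0,0.0015],[0,0,0.0015]], claw=[1,1,1])

```text
t: 12.65
ee_pos: [0.585, -0.0163, 0.103]
orientation: [0.0, 0.916, 0.402, 0.0]
ft_force: [-3.2, 2.4, -3.5]
grip_width: 0.425
finger_force: 80.5
```

```bash
python3 ht.py
```

```text
top h 0.14020196322550715
ptr 0.09844639023787063 48.18887484652532
12.7 [ 0.58495535 -0.01623363  0.10299099] [-1.99892779  2.56281318 -3.65441377] [ 0.7494647   0.73304232 -0.07325975]
```

move_arm(rotation=[[0,0,0],[0,0,0],[0,0,0]], translation=[[0,0,0.001],[0,0,0.0015],[0,0,0.0015]], claw=[1,1,1])

```text
t: 13.08
ee_pos: [0.5849, -0.0163, 0.1044]
orientation: [-0.0, 0.916, 0.402, -0.0]
ft_force: [-2.7, 2.4, -6.3]
grip_width: 0.424
finger_force: 80.5
```

move_arm(rotation=[[0,0,0],[0,0,0],[0,0,0],[0,0,0],[0,0,0],[0,0,0],[0,0,0],[0,0,0],[0,0,0],[0,0,0],[0,0,0]], translation=[[0,0,-0.001],[0,0,-0.0025],[0,0,-0.0025],[0,0,-0.0025],[0,0,-0.0025],[0,0,-0.0025],[0,0,-0.0025],[0,0,0.02],[0,0,0.06],[0,0,0.1],[0,0,0.1]], claw=[1,1,1,-1,-1,-1,-1,-1,-1,-1,-1])

```text
t: 14.45
ee_pos: [0.5863, -0.0165, 0.2073]
orientation: [0.001, 0.915, 0.402, 0.002]
ft_force: [0.1, 0.4, -0.1]
grip_width: 0.997
finger_force: 0.0
```

```bash
python3 ht.py
```

```text
top h 0.13860860196338726
ptr 0.09688410393055256 48.25865001747493
14.5 [ 0.58559384 -0.0163724   0.20537562] [-0.52810761  0.42953429  0.07918794] [0.02897869 0.04351271 0.00444475]
```

Knob top stands at 138.6 mm (about 10 mm up), with the pointer at 48° against the mark at 51°, and the gripper is clear.

```bash
python3 -c "
from station import bot
print(bot.finish_job())"
```

```text
the job is handed in; nothing more can be done
None
```

The knob is turned to the mark, pulled up about 10 mm to its stop, released and left up (pointer 3° from the mark's middle); I handed the job in at about 14.5 s, and no verdict was returned.

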